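# Ready the weighing stand and pop the biscuit tub

## Task

Get the feeding corner ready for a portion: press down the raised end of the rocker switch on the bamboo bowl stand until that end lies level, then press the long oblong key beside it fully down and let it come back up (leave the small round key alone). Last, press the button on the front ledge of the grey tub fully in, so that the lid pops open and stays open. Only press: leave the bowl, tins, jar, spoon, scoop and brush standing where they are, neither lifted nor pushed aside.

Things in the scene. Friction and masses are not known exactly. Their poses are not given: they have to be found in the camera images.
- stand: Fixed bamboo stand, 210 (x) x 300 (y) x 80 mm high, left or right of centre, yaw within 0.25 rad; origin on the table under its centre. The bowl stands on it at y +45 mm between 30 mm dowels. At its -y end a grey console (200 x 84 mm, centre y -105, top z 102 mm) has three white controls along x: rocker (x -66 mm), oblong key (x 0), small round key (x +62 mm).
- rocker (a joint): White rocker on the console: two wings, each 28 long x 26 mm wide, in a shallow V, pivoting about the stand's x axis at y -105, z 107 mm. Rad: 0 to 0.05 at the start (wing on the stand's -y side raised 25 degrees, outer end 12 mm above the pivot; other wing level); 0.44 when the -y wing is pressed down level and the other is raised. Friction only, stays where left; 1 to 3 N moves it.
- rocker_press (a point): Point on the top face of the rocker's -y wing (raised at the start), 18 mm from the pivot line, mid-width; moves with the wing, about 7.5 mm down to z = 107 mm when that wing lies level.
- zero_key (a joint): Oblong white key, 24 (stand x) x 44 (stand y) mm, standing 9 mm proud of the console. Depth pressed in m: 0 up, 0.005 fully down; spring return, about 4 N when fully down.
- zero_key_top (a point): Centre of the oblong key's top face (stand height 111 mm when up); moves with the key; axes as the stand's.
- unit_key (a joint): Small round white key, 18 mm across, 9 mm proud of the console; not to be pressed. Depth pressed in m, 0 to 0.005, spring return, 4 N.
- unit_key_top (a point): Centre of the small round key's top face; moves with the key.
- tub: Fixed grey plastic tub, 180 (x) x 130 (y) x 110 mm high, shut lid's top at 116 mm; origin on the table under its centre; its front is -x. The front 72 mm is a solid ledge (top at 110 mm) with the button; the lid covers the rest. Stands on the other side of the centre from the stand, yaw within 0.25 rad.
- tub_button (a joint): Round white button, 30 mm across, on the tub's ledge (60 mm in front of the tub's centre), 12 mm proud. Depth in m: 0 out, 0.007 fully in. A linkage swings the lid up 0.1 rad for each mm pressed; 3 to 4 N moves it; it has friction and stays in when released.
- tub_button_top (a point): Centre of the tub button's top face (122 mm above the table when out); moves with the button; axes as the tub's.
- tub_lid (a joint): Flat grey lid of the tub, 104 x 130 x 6 mm, hinged at the tub's far (+x) rim 90 mm behind its centre; angle in rad: 0 shut, about 0.7 when the button is fully in (open, front edge 67 mm up). The shut lid's front edge is 46 mm behind the button's centre and swings up and away from it.
- bowl: White ceramic bowl, 140 mm across, 50 mm high, loose on the stand (rim 130 mm above the table); origin at the centre of its underside. Stays where it is.
- tin_a: Closed tin, 72 mm across, 85 mm high, loose behind the tub; origin at the centre of its underside. Stays where it is.
- tin_b: Flat closed tin, 84 mm across, 45 mm high, loose behind the stand; origin at the centre of its underside. Stays where it is.
- jar: Small closed jar, 44 mm across, 70 mm high, loose between stand and tub, towards the back; origin at the centre of its underside. Stays where it is.
- spoon: Steel tablespoon, 190 mm long, lying loose between stand and tub, its length along its x axis. Stays where it is.
- scoop: Clear plastic scoop, 165 mm long, 36 mm high, lying loose in front of the stand, its length along its x axis. Stays where it is.
- brush: Wooden grooming brush, 170 mm long, 29 mm high, lying loose in front of the tub, its length along its x axis. Stays where it is.

How it is judged:
On the way, in this order (a step that is already met when the one before it is completed fails the run):
1. the rocker's raised end is pressed level (value of joint rocker above 0.37 rad), for 0.1 s.
2. then the oblong key is pressed down (value of joint zero_key above 0.0035 m), for 0.05 s.
3. the oblong key is back up, and then the tub's lid is opened (value of joint zero_key below 0.001 m and value of joint tub_button above 0.006 m and value of joint tub_lid above 0.58 rad), for 0.1 s.
At the end, for the whole second after the job is handed in: The rocker's -y wing is down level (angle above 0.37 of 0.44 rad), both keys are up (under 1 mm), the tub's button is in (over 5.5 of 7 mm) and its lid stands open (over 0.55 rad); the bowl is within 15 mm and the other loose things within 20 mm of where they started (value of joint rocker above 0.37 rad and value of joint each of zero_key, unit_key below 0.001 m and value of joint tub_button above 0.0055 m and value of joint tub_lid above 0.55 rad and distance of bowl from where it was at the start of the episode below 0.015 m and distance of each of tin_a, tin_b, jar, spoon, scoop, brush from where it was at the start of the episode below 0.02 m); the robot touches nothing.
It fails at once if the small round key is pressed (value of joint unit_key above 0.002 m).
It fails at once if the oblong key is pressed before the rocker is switched over (value of joint zero_key above 0.0025 m and value of joint rocker below 0.33 rad).
It fails at once if the tub is opened before the rocker is switched over (value of joint tub_lid above 0.25 rad and value of joint rocker below 0.33 rad).
It fails at once if the oblong key is pressed with the tub already open (value of joint zero_key above 0.0025 m and value of joint tub_lid above 0.25 rad).
It fails at once if a loose thing is lifted or pushed aside (bowl 15 mm, others 20 mm) (distance of bowl from where it was at the start of the episode above 0.015 m or distance of any of tin_a, tin_b, jar, spoon, scoop, brush from where it was at the start of the episode above 0.02 m).
It also fails if it takes over 48 s, if anything falls off the work surface, if the arm or the gripper's body presses on something with over 40 N, if the wrist force passes 120 N, or if a joint passes its speed limit or range.

## Robot

A 6-joint arm with a two-finger parallel gripper is mounted at the origin on the work surface. World frame = base frame: x ahead of the robot, y to its left, z up, the work surface at z = 0. Lengths are in m, angles in rad, forces in N, time in s.
With the tool pointing down it reaches from about 0.375 to 0.975 m from the base axis. Payload 3.8 kg.
Tool frame: the origin (TCP) lies midway between the tips of the shut fingers; the grasp point (between the pads) lies 19 mm behind it (bot.grip_point_offset is the z of the grasp point in the tool frame, in m); z points along the fingers, y is the line along which they close (so a half turn about z gives the same grasp; the last joint's range is limited). The gripper opens to 85 mm and grips with 20 to 120 N. Pads are 22 mm wide; open, the fingers measure 114 mm over their backs; the gripper's body (76 mm by 85 mm) begins 54 mm behind the grasp point. The pads swing forward as they close: fully open they stand 13 mm farther back than shut.
Start: joints at [1.306, 0.264, 1.604, -0, 1.274, -0.037], TCP at [0.152, 0.658, 0.231] pointing down, gripper open.
Joint ranges: [-2.63, 2.63], [-0.94, 2.18], [0.31, 2.57], [-1.31, 4.45], [0, 2.66], [-2.55, 2.55]. Speed limits (rad/s): [2.57, 2.57, 3.14, 3.14, 3.14, 3.14].

## Interface

Orientations are given as a rotation vector (axis times angle).
In Python, from workcell import sensors, optics, order, bot gives the robot as it stands.
- The arm moves only by the tool play_rows, never from a script. Its argument "commands" is a list of rows, each a list of 6 numbers: the shift along the tool's x, y, z in cm, then the turn, a rotation vector about the tool's x, y, z in rad. In form: [[dx, dy, dz, wx, wy, wz], ...]. A call has 1 to 5 rows; each row shifts and turns the commanded pose from where the row before left it, along the tool's axes as they then stand; what a row does not reach is not made up. A row lasts 1/12 s, in which the tool goes at most 41.7 mm and 7.16 degrees, less where a joint would pass 70% of its speed; a pose out of reach is approached as far as the arm can. A call with a gripper value outside its range is refused whole. "grip" is the closure, from 0 (fully open) to 1 (shut), set as the call begins (left out, the last holds). The fingers move at their own pace and stop on an object; "force" is the grip in N (left out, the last holds). Time passes only in rows, so rows that do not move let the fingers close. It gives the time, the measured TCP pose, the force, the opening and the grip force at its end, in the units of the state.
- sensors.read_state(): the state, without advancing time (a new reading comes with each control period).
- optics.read_camera(name): name is "scene" or "top" or "wrist"; returns the picture (420x560x3 uint8, red, green, blue); there is no depth.
- optics.camera_info(name): a dict with "mtx" (3x3 intrinsics, pixels), "k1" (the pictures are not rectified: a ray, as slopes to the right and down, at radius r is drawn at 1 + k1 r^2 times it, then the intrinsics apply), "R" (3x3) and "t" (3): a world point X has camera coordinates R X + t. Camera axes: x right, y down, z forward; pixel columns grow to the right and rows downward; lengths in m; the calibration is good to about 2 mm. A picture is of the moment at which its call begins: read the wrist's pose just before it. camera_info takes no time and is no camera call; for the wrist camera it gives the pose at the moment of the call.
- order.finish_job(): hands the job in; it is judged then, once.
The state is a dict: "time": time; "q": joint angles; "joint_vel": joint speeds; "joint_torque": joint torques, N m; "tool_pos": TCP position; "tcp_rot": TCP orientation; "wrist_force": force on the tool from outside, world axes, zero at the start; "torque": the same for the moment, N m; "width": opening from 0.0 (shut) to 1.0 (fully open); "grip_force": force on a finger pad.
Only numpy, scipy, OpenCV 4.12 (cv2) and the standard library are available. Lean on these libraries where they do the work, as an engineer would, in place of code of your own. Each camera call takes 0.05 s, during which the arm holds its last target. There are 200 camera calls.

## Working session

There is one attempt and no reset: what is moved stays moved. The work goes in short steps, Python scripts to look and compute and a tool call to move; the robot and the scene stay as the last step left them, time stands still between calls to the robot, and variables do not carry over. Pictures are saved under pics/ and viewed, at most 10 in all, crops included, and the job is handed in when it is done.

Besides the shell and the picture viewer there is one more tool, called after "Call:" as name(argument=value, ...) on one line, values as JSON. play_rows: Moves the arm, as the interface text tells. Its arguments: {"type":"object","properties":{"commands":{"type":"array","items":{"type":"array","items":{"type":"number"}}},"grip":{"type":"number"},"force":{"type":"number"}},"required":["commands"]}

```bash
mkdir -p pics; cat > h.py <<'E'
import numpy as np,cv2
from workcell import sensors,optics,order,bot
from scipy.spatial.transform import Rotation as Ro
def ray(info,uv):
    K=np.array(info['mtx']);k=info['k1'];p=np.array([(uv[0]-K[0,2])/K[0,0],(uv[1]-K[1,2])/K[1,1]])
    s=p.copy()
    for _ in range(30): s=p/(1+k*(s@s))
    R=np.array(info['R']);t=np.array(info['t'])
    return -R.T@t, R.T@np.array([s[0],s[1],1])
def onz(info,uv,z):
    o,d=ray(info,uv); return o+d*(z-o[2])/d[2]
def proj(info,X):
    c=np.array(info['R'])@X+np.array(info['t']);s=c[:2]/c[2];s=s*(1+info['k1']*(s@s));K=np.array(info['mtx'])
    return K[0,0]*s[0]+K[0,2],K[1,1]*s[1]+K[1,2]
def snap(n,f):
    i=optics.camera_info(n);im=optics.read_camera(n);cv2.imwrite('pics/'+f,im[:,:,::-1]);return i,im
E
python3 - <<'E'
from h import *
import pickle
d={}
for n in('top','scene'):
    d[n]=snap(n,n+'1.png')
    print(n,np.round(d[n][0]['R'],2).tolist(),d[n][0]['t'])
pickle.dump(d,open('d.pkl','wb'))
s=sensors.read_state();print(s['time'],s['tool_pos'],s['tcp_rot'],s['width'])
E
```

```text
top [[0.01, -1.0, -0.0], [-0.99, -0.01, -0.15], [0.15, 0.01, -0.99]] [-0.06320535  0.59349947  1.13066657]
scene [[-0.23, 0.97, -0.02], [0.69, 0.15, -0.71], [-0.69, -0.17, -0.7]] [ 0.17378284 -0.30872781  1.60661141]
0.1 [0.15227057 0.65689744 0.23005672] [-0.35698546 -3.12094937  0.0032744 ] 0.996264702878064
```

View pics/top1.png

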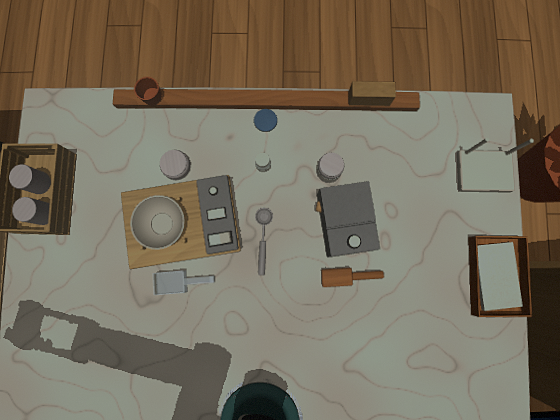

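View pics/scene1.png

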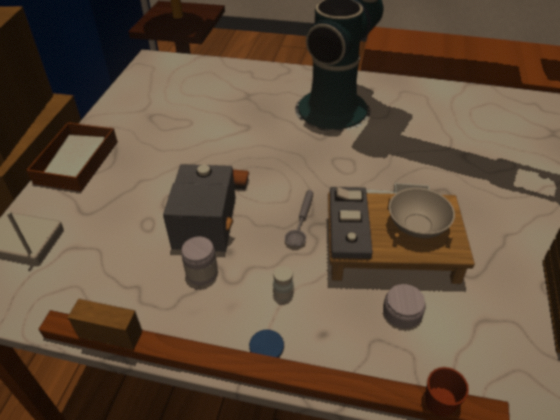

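The top view shows the stand on the left, with the rocker near (220,239), the oblong key at (216,213) and the round key at (213,190). The tub is on the right, with its button near (354,241). The scene view agrees.

```bash
python3 - <<'E'
from h import *
import pickle
d=pickle.load(open('d.pkl','rb'))
i,im=d['top']
hsv=cv2.cvtColor(im,cv2.COLOR_RGB2HSV)
P={}
for n,(u,v),z in(('rocker',(220,239),.109),('key',(216,213),.111),('round',(213,190),.111),('btn',(354,241),.122)):
    m=np.zeros(im.shape[:2],np.uint8);g=im.min(2)[v-14:v+14,u-15:u+16]
    th,mm=cv2.threshold(np.ascontiguousarray(g),0,255,cv2.THRESH_OTSU)
    k,l,st,c=cv2.connectedComponentsWithStats(mm)
    b=l[14,15] or 1+np.argmax(st[1:,4])
    uv=c[b]+[u-15,v-14];P[n]=onz(i,uv,z);print(n,uv,st[b],P[n].round(4))
a=P['round']-P['rocker'];b=P['round']-P['key'];print('yaw',np.arctan2(a[1],a[0]),np.arctan2(b[1],b[0]),np.linalg.norm(a),np.linalg.norm(b))
# tub : corners approx
for uv in((317,189),(369,182),(378,248),(327,256)): print(onz(i,uv,.113).round(3))
s=sensors.read_state();print(Ro.from_rotvec(s['tcp_rot']).as_matrix().round(3).tolist(),s['tool_pos'])
E
```

```text
rocker [218.78282828 238.48989899] [  4   8  21  12 198] [0.4907 0.108  0.109 ]
key [215.71223022 213.4028777 ] [  7   9  17  11 139] [0.5553 0.1179 0.111 ]
round [212.41935484 190.06451613] [12 11  6  7 31] [0.6166 0.1289 0.111 ]
btn [354.16842105 241.09473684] [10  9 11 11 95] [ 0.4881 -0.2382  0.122 ]
yaw 0.164427379440019 0.17664346145608512 0.12769653185829496 0.06224615468279908
[ 0.623 -0.144  0.113]
[ 0.643 -0.28   0.113]
[ 0.472 -0.301  0.113]
[ 0.45  -0.17   0.113]
[[-0.974, 0.226, -0.001], [0.226, 0.974, -0.002], [0.0, -0.002, -1.0]] [0.15227057 0.65689744 0.23005672]
```

Call:
play_rows(commands=[[-2.3, -2.4, 0, 0, 0, 0], [-2.3, -2.4, 0, 0, 0, 0], [-2.3, -2.4, 0, 0, 0, 0], [-2.3, -2.4, 0, 0, 0, 0], [-2.3, -2.4, 0, 0, 0, 0]], grip=1)

```text
time: 0.52
tool_pos: [0.2376, 0.513, 0.2305]
tcp_rot: [-0.356, -3.121, 0.002]
wrist_force: [1.0, 0.2, -0.6]
width: 0.297
grip_force: 0.0
```

Call:
play_rows(commands=[[-2.3, -2.4, 0, 0, 0, 0], [-2.3, -2.4, 0, 0, 0, 0], [-2.3, -2.4, 0, 0, 0, 0], [-2.3, -2.4, 0, 0, 0, 0], [-2.3, -2.4, 0, 0, 0, 0]])

```text
time: 0.93
tool_pos: [0.3225, 0.3701, 0.2308]
tcp_rot: [-0.357, -3.121, 0.001]
wrist_force: [0.7, -0.5, -0.6]
width: -0.001
grip_force: 0.0
```

Call:
play_rows(commands=[[-2.3, -2.4, 0, 0, 0, 0], [-2.3, -2.4, 0, 0, 0, 0], [-2.3, -2.4, 0, 0, 0, 0], [-2.3, -2.4, 0, 0, 0, 0], [-2.3, -2.4, 0, 0, 0, 0]])

```text
time: 1.35
tool_pos: [0.4074, 0.2273, 0.231]
tcp_rot: [-0.357, -3.121, 0.0]
wrist_force: [1.1, 0.1, 0.4]
width: -0.002
grip_force: 0.0
```

Call:
play_rows(commands=[[-2.3, -2.4, 0, 0, 0, 0], [-2.3, -2.4, 0, 0, 0, 0], [-2.3, -2.4, 0, 0, 0, 0], [-2.3, -2.4, 0, 0, 0, 0], [-2.3, -2.4, 0, 0, 0, 0]])

```text
time: 1.77
tool_pos: [0.4924, 0.0844, 0.2309]
tcp_rot: [-0.357, -3.121, 0.0]
wrist_force: [0.4, 0.0, -0.5]
width: -0.001
grip_force: 0.0
```

Call:
play_rows(commands=[[0, 0, 0, 0, 0, -0.1], [0, 0, 0, 0, 0, -0.1], [0, 0, 0, 0, 0, -0.1], [0, 0, 0, 0, 0, -0.1], [0, 0, 0, 0, 0, 0]])

```text
time: 2.18
tool_pos: [0.4918, 0.0858, 0.2307]
tcp_rot: [0.273, -3.129, 0.0]
wrist_force: [0.5, -0.8, 0.1]
width: -0.002
grip_force: 0.0
```

```bash
python3 - <<'E'
from h import *
s=sensors.read_state();R=Ro.from_rotvec(s['tcp_rot']).as_matrix();p=np.array(s['tool_pos']);print(p,R.round(3).tolist(),s['wrist_force'])
i,im=snap('wrist','w1.png')
for n,X in(('rp',[.4933,.089,.114]),('key',[.5553,.1179,.111]),('rd',[.6166,.1289,.111])): print(n,proj(i,np.array(X)),R.T@(np.array(X)-p)*100)
E
```

```text
[0.49181002 0.08578344 0.23072178] [[-0.985, -0.173, -0.001], [-0.173, 0.985, -0.0], [0.001, 0.0, -1.0]] [ 0.46671222 -0.83341977  0.07993337]
rp (np.float64(283.8743937375374), np.float64(201.7199945406425)) [-0.21515105  0.2904903  11.67196379]
key (np.float64(302.95084777627085), np.float64(270.55989407935635)) [-6.82246796  2.06240231 11.96486496]
rd (np.float64(301.6670160705547), np.float64(327.77004412087797)) [-13.05034141   2.08353555  11.9581057 ]
```

View pics/w1.png

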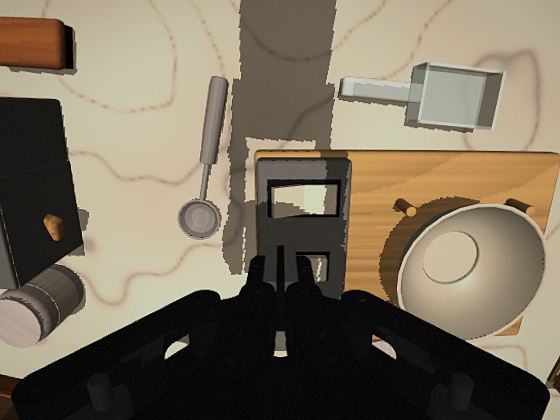

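The rocker lies at u 272–338, v 182–215, with its raised wing on the left, and the predicted press point falls on that wing. I'll press a little outward of that point so I clear the other wing as it rises.

Call:
play_rows(commands=[[-0.2, -0.3, 2.5, 0, 0, 0], [0, 0, 3, 0, 0, 0], [0, 0, 3, 0, 0, 0], [0, 0, 1.5, 0, 0, 0], [0, 0, 0.8, 0, 0, 0]])

```text
time: 2.65
tool_pos: [0.4921, 0.0833, 0.12]
tcp_rot: [0.266, -3.125, 0.0]
wrist_force: [-0.9, -0.4, 1.1]
width: 0.001
grip_force: 0.0
```

Call:
play_rows(commands=[[0, 0, 0.3, 0, 0, 0], [0, 0, 0.3, 0, 0, 0], [0, 0, 0.3, 0, 0, 0], [0, 0, 0.3, 0, 0, 0], [0, 0, 0.2, 0, 0, 0]])

```text
time: 3.07
tool_pos: [0.496, 0.0835, 0.1104]
tcp_rot: [-0.27, 3.127, -0.0]
wrist_force: [0.7, -0.6, 1.4]
width: -0.002
grip_force: 0.7
```

Call:
play_rows(commands=[[0, 0, 0.2, 0, 0, 0], [0, 0, 0, 0, 0, 0]])

```text
time: 3.23
tool_pos: [0.4952, 0.0836, 0.1076]
tcp_rot: [-0.27, 3.129, 0.0]
wrist_force: [1.4, 0.6, 1.3]
width: -0.003
grip_force: 0.5
```

Call:
play_rows(commands=[[0, 0, 0.2, 0, 0, 0], [0, 0, 0, 0, 0, 0]])

```text
time: 3.4
tool_pos: [0.4953, 0.0836, 0.1069]
tcp_rot: [-0.27, 3.129, 0.0]
wrist_force: [-3.2, -1.4, 8.2]
width: -0.002
grip_force: 4.6
```

The force rose to 8 N at z = 0.107, so the wing is level. I'll lift, move to the key and check from above.

Call:
play_rows(commands=[[0, 0, -2, 0, 0, 0], [0, 0, -3.5, 0, 0, 0], [0, 0, -3.5, 0, 0, 0], [0, 0, -3, 0, 0, 0], [0, 0, 0, 0, 0, 0]])

```text
time: 3.82
tool_pos: [0.4988, 0.0842, 0.2328]
tcp_rot: [-0.269, 3.118, 0.001]
wrist_force: [0.7, -0.5, 1.2]
width: 0.003
grip_force: 0.0
```

```bash
python3 - <<'E'
from h import *
s=sensors.read_state();R=Ro.from_rotvec(s['tcp_rot']).as_matrix();p=np.array(s['tool_pos']);print(p,s['wrist_force'])
i,im=snap('wrist','w2.png')
for n,X in(('rp',[.4933,.089,.107]),('key',[.5553,.1179,.111])): print(n,proj(i,np.array(X)),R.T@(np.array(X)-p)*100)
cv2.imwrite('pics/w2c.png',cv2.resize(im[130:330,180:420,::-1],None,fx=3,fy=3))
E
```

```text
[0.49880252 0.08415895 0.23279955] [ 0.69485529 -0.50671852  1.21874615]
rp (np.float64(287.1192219463013), np.float64(189.60200226705203)) [ 0.61343576  0.57526162 12.57319223]
key (np.float64(306.2158342599386), np.float64(260.8882870936314)) [-5.99445326  2.36014026 12.25364421]
```

View pics/w2c.png

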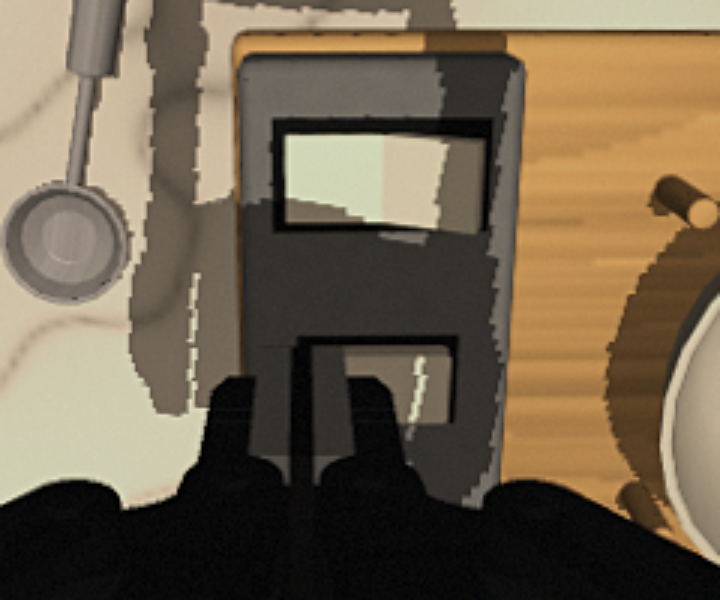

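The rocker has flipped: its left wing is level. The oblong key's centre is at about (307,258) in the full frame, which matches the prediction of (306,261).

Call:
play_rows(commands=[[-2, 0.8, 0, 0, 0, 0], [-2, 0.8, 0, 0, 0, 0], [-2, 0.8, 0, 0, 0, 0], [0, 0, 2, 0, 0, 0], [0, 0, 2, 0, 0, 0]])

```text
time: 4.28
tool_pos: [0.5508, 0.1182, 0.1845]
tcp_rot: [-0.271, 3.129, 0.001]
wrist_force: [0.3, -0.4, -0.1]
width: 0.0
grip_force: 0.0
```

Call:
play_rows(commands=[[0, 0, 2.5, 0, 0, 0], [0, 0, 2.5, 0, 0, 0], [0, 0, 1.5, 0, 0, 0], [0, 0, 0.5, 0, 0, 0], [0, 0, 0, 0, 0, 0]])

```text
time: 4.7
tool_pos: [0.5469, 0.117, 0.112]
tcp_rot: [0.27, -3.124, 0.001]
wrist_force: [0.1, -0.5, 0.6]
width: 0.001
grip_force: 0.0
```

Call:
play_rows(commands=[[-0.8, 0.1, -0.4, 0, 0, 0], [0, 0, 0.4, 0, 0, 0], [0, 0, 0.3, 0, 0, 0], [0, 0, 0.3, 0, 0, 0], [0, 0, 0.1, 0, 0, 0]])

```text
time: 5.12
tool_pos: [0.5581, 0.1199, 0.1088]
tcp_rot: [-0.27, 3.128, 0.0]
wrist_force: [0.7, 0.0, 1.9]
width: -0.0
grip_force: 1.1
```

Call:
play_rows(commands=[[0, 0, 0.2, 0, 0, 0], [0, 0, 0, 0, 0, 0]])

```text
time: 5.28
tool_pos: [0.5581, 0.1199, 0.1069]
tcp_rot: [-0.27, 3.128, 0.0]
wrist_force: [1.1, -0.2, 3.3]
width: 0.0
grip_force: 1.8
```

Call:
play_rows(commands=[[0, 0, 0.2, 0, 0, 0], [0, 0, 0, 0, 0, 0]])

```text
time: 5.45
tool_pos: [0.5581, 0.1199, 0.106]
tcp_rot: [-0.27, 3.128, 0.0]
wrist_force: [-1.2, -0.3, 8.0]
width: 0.004
grip_force: 3.7
```

Call:
play_rows(commands=[[0, 0, 0.1, 0, 0, 0], [0, 0, 0, 0, 0, 0]])

```text
time: 5.62
tool_pos: [0.5582, 0.1199, 0.1058]
tcp_rot: [-0.27, 3.128, 0.0]
wrist_force: [-3.3, -0.5, 12.6]
width: 0.001
grip_force: 6.4
```

The key bottomed out at 12 N. I'll lift and cross to the tub button.

Call:
play_rows(commands=[[0, 0, -2, 0, 0, 0], [0, 0, -3, 0, 0, 0], [0, 0, -3, 0, 0, 0], [0, 0, -3, 0, 0, 0], [0, 0, 0, 0, 0, 0]])

```text
time: 6.03
tool_pos: [0.5609, 0.1203, 0.2203]
tcp_rot: [-0.269, 3.119, 0.001]
wrist_force: [0.6, 0.7, 0.7]
width: -0.002
grip_force: 0.0
```

Call:
play_rows(commands=[[1.3, -3.4, 0, 0, 0, 0], [1.3, -3.4, 0, 0, 0, 0], [1.3, -3.4, 0, 0, 0, 0], [1.3, -3.4, 0, 0, 0, 0], [1.3, -3.4, 0, 0, 0, 0]])

```text
time: 6.45
tool_pos: [0.5211, -0.0601, 0.2123]
tcp_rot: [0.271, -3.128, -0.0]
wrist_force: [0.3, -0.1, 0.4]
width: 0.005
grip_force: 0.0
```

Call:
play_rows(commands=[[1.3, -3.4, 0, 0, 0, 0], [1.3, -3.4, 0, 0, 0, 0], [1.3, -3.4, 0, 0, 0, 0], [1.3, -3.4, 0, 0, 0, 0], [1.3, -3.4, 0, 0, 0, 0]])

```text
time: 6.87
tool_pos: [0.4862, -0.2388, 0.2124]
tcp_rot: [0.27, -3.129, -0.001]
wrist_force: [-0.0, 0.4, -0.4]
width: -0.003
grip_force: 0.0
```

Call:
play_rows(commands=[[0, 0, 0, 0, 0, 0], [0, 0, 0, 0, 0, 0]])

```text
time: 7.03
tool_pos: [0.4864, -0.2389, 0.2123]
tcp_rot: [0.264, -3.129, -0.002]
wrist_force: [-0.4, 1.1, 0.5]
width: -0.0
grip_force: 0.0
```

```bash
python3 - <<'E'
from h import *
s=sensors.read_state();R=Ro.from_rotvec(s['tcp_rot']).as_matrix();p=np.array(s['tool_pos']);print(p,s['wrist_force'])
i,im=snap('wrist','w3.png')
for n,X in(('btn',[.4881,-.2382,.122]),): print(n,proj(i,np.array(X)),R.T@(np.array(X)-p)*100)
E
```

```text
[ 0.48635623 -0.23894427  0.21229004] [-0.40947144  1.11844388  0.46366378]
btn (np.float64(280.8971744833866), np.float64(210.97285537384687)) [-0.19663739  0.03343129  9.02879188]
```

View pics/w3.png

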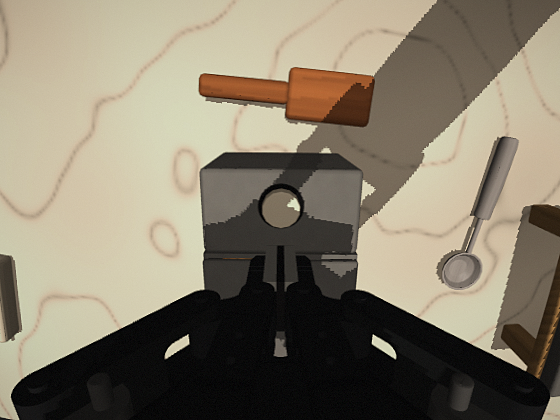

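The button is at (281,208), directly below the tool and close to the prediction of (281,211). I'll press slightly towards the front.

Call:
play_rows(commands=[[0.3, 0, 2, 0, 0, 0], [0, 0, 3, 0, 0, 0], [0, 0, 2.5, 0, 0, 0], [0, 0, 1.0, 0, 0, 0], [0, 0, 0, 0, 0, 0]])

```text
time: 7.5
tool_pos: [0.4823, -0.2352, 0.1247]
tcp_rot: [0.273, -3.124, -0.007]
wrist_force: [-0.6, -0.1, 0.1]
width: 0.001
grip_force: 0.0
```

Call:
play_rows(commands=[[0, 0, 0.3, 0, 0, 0], [0, 0, 0.3, 0, 0, 0], [0, 0, 0.2, 0, 0, 0], [0, 0, 0.2, 0, 0, 0], [0, 0, 0, 0, 0, 0]])

```text
time: 7.92
tool_pos: [0.4858, -0.2384, 0.1195]
tcp_rot: [-0.27, 3.127, -0.002]
wrist_force: [0.2, 1.3, 1.6]
width: -0.001
grip_force: 1.0
```

Call:
play_rows(commands=[[0, 0, 0.2, 0, 0, 0], [0, 0, 0.2, 0, 0, 0], [0, 0, 0, 0, 0, 0]])

```text
time: 8.17
tool_pos: [0.4857, -0.2384, 0.115]
tcp_rot: [-0.27, 3.128, -0.002]
wrist_force: [1.5, 1.1, 4.7]
width: -0.002
grip_force: 2.1
```

Call:
play_rows(commands=[[0, 0, 0.2, 0, 0, 0], [0, 0, 0, 0, 0, 0]])

```text
time: 8.33
tool_pos: [0.4857, -0.2385, 0.1149]
tcp_rot: [-0.27, 3.128, -0.002]
wrist_force: [-1.6, 3.6, 15.9]
width: -0.001
grip_force: 7.8
```

Call:
play_rows(commands=[[0, 0, -2, 0, 0, 0], [0.5, 0, -3, 0, 0, 0], [1, 0, -3, 0, 0, 0], [1, 0, -3, 0, 0, 0], [0, 0, 0, 0, 0, 0]])

```text
time: 8.75
tool_pos: [0.4613, -0.2445, 0.2285]
tcp_rot: [-0.269, 3.124, -0.009]
wrist_force: [1.5, -0.8, 2.1]
width: -0.006
grip_force: 0.0
```

Call:
play_rows(commands=[[0, 0, 0, 0, 0, 0], [0, 0, 0, 0, 0, 0]])

```text
time: 8.92
tool_pos: [0.4592, -0.2421, 0.2213]
tcp_rot: [0.27, -3.129, -0.001]
wrist_force: [-0.7, -0.1, -0.3]
width: -0.005
grip_force: 0.0
```

```bash
python3 - <<'E'
from h import *
s=sensors.read_state();print(s['tool_pos'],s['wrist_force'])
snap('scene','s2.png')
E
```

```text
[ 0.45917514 -0.24214674  0.22131832] [-0.67723408 -0.12564778 -0.31158393]
```

View pics/s2.png

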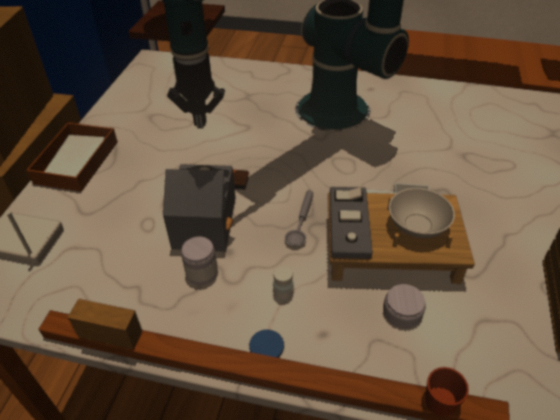

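The lid stands open at about (205,185) and hides the button. The loose things are where they were, the rocker is flipped, and the arm is clear.

```bash
python3 -c "
from h import *
print(order.finish_job())"
```

```text
the job is handed in; nothing more can be done
None
```

I pressed the rocker level, pressed the oblong key fully down and released it, and pushed the tub button in so the lid stands open; the loose things look unmoved in the last picture, and the job was handed in at about 9 s without a verdict being returned.

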